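# Open the latched craft chest and stow the paint pot

### The job

Put the paint pot with the green cap away in the empty left-hand bay under the lid of the teal craft chest. First, so that the chest cannot tip, press the orange lever down to free the extended drawer and push the drawer fully home; then pull up the black paddle in the lid's front edge to trip the latch, raise the lid until it stands nearly upright, and set the pot gently upright on the floor of the bay. Leave the drawer home and the lid up, and do not knock any of the other things on the table out of place.

Things in the scene. Friction and masses are not known exactly. Their poses are not given: they have to be found in the camera images.
- chest: Teal chest fixed to the table, 160 mm deep (x), 270 wide (y), 131 high lid shut. Origin: centre of its underside. x points front to back, y to the left seen from the front; 'chest' offsets below are in this frame, front face x=-80 mm. Drawer below, lidded compartment above (rim z=115). Under the paddle the front has an open finger niche: y -50 to 50, 32 mm deep, z 68 up to the paddle.
- drawer (a joint): Extension of the drawer in m: 0 fully home, about 0.10 when out. It slides along chest x (pushing in = +x), needs a few N, and stays where it is left. When out, it is held by a catch on its slide until the lever is pressed.
- drawer_front (a point): Centre of the outer face of the drawer front, a flat plate 258 mm wide, 58 mm high (chest z 8 to 66 mm) whose outer face looks to chest -x. Chest x of this point = -80 mm minus the extension. When the drawer is nearly home the lid's front edge (top z = 131 mm) stands right above the front plate, so a gripper body over it must be tilted back, fingers pointing forward and down.
- lever_tab (a point): Top centre of the orange release-lever tab at the right end of the drawer front (chest y=-115 mm, z=57). Tab 32 mm wide, sticks out 26 mm from the front plate; this point is 14 mm out. Press down (2 N to start, 6 N at its stop 10 mm lower; springs back) and keep it down for the first 15 mm of pushing the drawer in: a finger on it can push the front plate, 19 mm taller than the pressed tab.
- lever (a joint): Angle of the release lever in rad: 0 at rest, 0.18 pressed to its stop; the slide is free above about 0.12.
- lid (a joint): Lid angle in rad: 0 shut, 1.65 at its open stop. The hinge is stiff, so that the lid stays at any angle where it is let go. Latched while shut until the paddle is pulled.
- lid_hinge (a point): Middle of the lid's hinge line, at the back of the chest (chest x = 80, z = 117 mm); the axis runs along chest y. The lid is a plate 160 mm front to back, 270 mm wide, 16 mm thick.
- paddle (a joint): Angle of the black paddle in rad relative to the lid: 0 flush in the lid, 0.45 at its stop (front edge up); it springs back when let go. The latch lets go above about 0.25.
- paddle_lip (a point): Underside of the middle of the paddle's front edge (lid shut: chest x=-80, z=117 mm). Black plate with red strip, 80 mm wide, 56 deep, 8 thick, lip 4 mm deeper and 6 thick along the front edge, in a cut-out of the lid's front. Its hinge is 56 mm behind this point and 6 above (chest x=-24, z=123), parallel to the lid's. Pulled up (3 N) it swings to its stop; pulling on raises the lid (6 N).
- bay (a point): Middle of the floor of the empty left-hand bay under the lid (chest x=16, y=58, z=68 mm). The bay spans chest x -42 to 74, y -20 to 129, 47 mm deep to the rim; a steel latch strike stands over its front right-hand corner (x below -11, y below 20). The open lid stands behind it. The bay to its right is full of clay.
- pot_green_centre (a point): Centre of the white paint pot with the GREEN cap, upright on the table: 48 mm across, 44 mm high, about 90 g; z axis up.
- pot_yellow_centre (a point): Centre of an identical pot with a yellow cap, 48 mm across, 44 mm high. A bystander.
- pot_blue_centre (a point): Centre of an identical pot with a blue cap, 48 mm across, 44 mm high. A bystander.
- tin: Open steel tin, 74 mm across, 100 mm high; origin under its centre. A bystander.
- tape: Roll of white tape lying flat, 96 mm across, 18 mm high; origin under its centre. A bystander.
- scissors: Yellow-handled scissors lying flat, 140 mm long along their x axis (origin underneath, about the middle; handles to -x), 6 mm high. A bystander.
- clay: Pink clay block 45 x 34 x 22 mm; origin under its centre. A bystander.
- bead_dish: White dish of beads, 132 mm across, 23 mm high; origin under its centre. A bystander.
- pot_green: The green-capped pot itself; origin under its centre, 22 mm below point pot_green_centre.
Not all that is in view belongs to the job. What is shaped like the pot_green but brown or pink is not meant.

How it is judged:
On the way, in this order (a step that is already met when the one before it is completed fails the run):
1. the drawer is pushed fully home while the lid is still shut (value of joint drawer below 0.005 m and value of joint lid below 0.05 rad), for 0.1 s.
2. the paddle is pulled (value of joint paddle above 0.25 rad), for 0.02 s.
3. the lid stands nearly upright, the pot not yet in (value of joint lid above 1.1 rad and distance between pot_green_centre and bay above 0.09 m), for 0.2 s.
At the end, for the whole second after the job is handed in: The drawer is home (within 6 mm), the lid stands open beyond 1.1 rad (63 degrees) and still, and the green-capped pot stands upright (within 9 degrees), at rest on the floor of the open left-hand bay (value of joint drawer below 0.006 m and value of joint lid above 1.1 rad and velocity of joint lid below 0.05 rad/s and x of pot_green_centre in the frame of bay between -0.05 and 0.05 m and y of pot_green_centre in the frame of bay between -0.065 and 0.065 m and z of pot_green_centre in the frame of bay between 0.015 and 0.03 m and angle between pot_green_centre's own z axis and vertical below 0.15 rad and linear speed of pot_green below 0.02 m/s); the robot touches nothing.
It fails at once if another thing on the table (yellow or blue pot, tin, tape, scissors, clay, bead dish) is shifted by more than 25 mm (distance of any of pot_yellow_centre, pot_blue_centre, tin, tape, scissors, clay, bead_dish from where it was at the start of the episode above 0.025 m).
It fails at once if the pot is dropped or thrown into the bay (faster than 0.8 m/s close above its floor) (distance between pot_green_centre and bay below 0.07 m and linear speed of pot_green above 0.8 m/s).
It fails at once if the lid is raised while the drawer is out (value of joint lid above 0.15 rad and value of joint drawer above 0.03 m).
It also fails if it takes over 61 s, if anything falls off the work surface, if the arm or the gripper's body presses on something with over 40 N, if the wrist force passes 120 N, or if a joint passes its speed limit or range.

### The arm

A 6-joint arm with a two-finger parallel gripper is mounted at the origin on the work surface. World frame = base frame: x ahead of the robot, y to its left, z up, the work surface at z = 0. Lengths are in m, angles in rad, forces in N, time in s.
With the tool pointing down it reaches from about 0.225 to 0.875 m from the base axis. Payload 3.4 kg.
Tool frame: the origin (TCP) lies midway between the tips of the shut fingers; the grasp point (between the pads) lies 19 mm behind it (bot.hold_point_z is the distance from the TCP to the grasp point, in m); x points along the fingers, z is the direction in which the jaws open and shut, and the axes are right-handed (so a half turn about x gives the same grasp; the last joint's range is limited). The gripper opens to 85 mm and grips with 20 to 120 N. Pads are 22 mm wide; open, the fingers measure 114 mm over their backs; the gripper's body (76 mm by 85 mm) begins 54 mm behind the grasp point. The pads swing forward as they close: fully open they stand 13 mm farther back than shut.
Start: joints at [-1.234, 0.276, 1.505, -0, 1.361, -0.121], TCP at [0.254, -0.516, 0.208] pointing down, gripper open.
Joint ranges: [-2.89, 2.89], [-0.75, 2.08], [0.22, 2.7], [-1.18, 4.32], [0.11, 2.71], [-2.7, 2.7]. Speed limits (rad/s): [2.57, 2.57, 3.14, 3.14, 3.14, 3.14].

### API

Orientations are given as a rotation vector (axis times angle).
In Python, from workcell import bot gives the robot as it stands.
- The arm moves only by the tool apply_moves, never from a script. Its argument "series" is a list of rows, each a list of 5 numbers: the gripper's target within -1 to 1 (fully open at 1, half-way at 0, shut at -1), then the shift along the tool's x, y, z in units of 40 mm (1.0 is 40 mm), then the turn about the tool's x in units of 5 degrees (1.0 is 5 degrees). A call has 1 to 12 rows; each row is the pose to reach, as a shift and turn from the pose commanded when the call began, along the tool's axes at that moment; what a row does not reach only later rows make up. A row lasts 1/12 s, in which the tool goes at most 41.7 mm and 7.16 degrees, less where a joint would pass 70% of its speed; a pose out of reach is approached as far as the arm can. A call with a gripper value outside its range is refused whole. The fingers move at their own pace and stop on an object; "newtons" is the grip in N (left out, the last holds). Time passes only in rows, so rows that repeat a pose let the fingers close. It gives the time, the measured TCP pose, the force and the opening at its end, in the units of the state.
- bot.get_obs(): the state, without advancing time (a new reading comes with each control period).
- bot.read_camera(name): name is "scene" or "side" or "wrist"; returns (picture, depth): 400x640x3 uint8, red, green, blue; 400x640 float32, m along the optical axis (not along the pixel's ray), 0 where there is no reading.
- bot.camera_info(name): a dict with "K" (3x3 intrinsics, pixels), "D" ([k1, k2, p1, p2, k3] as OpenCV has them; the pictures are not rectified), "world_to_cam" (4x4, takes a point from world to camera coordinates). Camera axes: x right, y up, looking along -z (the intrinsics and any distortion apply to the point x, -y, -z); pixel columns grow to the right and rows downward; lengths in m; the calibration is good to about 2 mm. A picture is of the moment at which its call begins: read the wrist's pose just before it. camera_info takes no time and is no camera call; for the wrist camera it gives the pose at the moment of the call.
- bot.finish_job(): hands the job in, once; it reports no verdict.
The state is a dict: "t": time; "joints": joint angles; "qd": joint speeds; "joint_torque": joint torques, N m; "tool_pos": TCP position; "orientation": TCP orientation; "wrist_force": force on the tool from outside, world axes, zero at the start; "moment": the same for the moment, N m; "grip_width": opening from 0.0 (shut) to 1.0 (fully open).
Only numpy, scipy, OpenCV 4.12 (cv2) and the standard library are available. Lean on these libraries where they do the work, as an engineer would, in place of code of your own. Each camera call takes 0.05 s, during which the arm holds its last target. There are 200 camera calls.

## Working session

There is one attempt and no reset: what is moved stays moved. The work goes in short steps, Python scripts to look and compute and a tool call to move; the robot and the scene stay as the last step left them, time stands still between calls to the robot, and variables do not carry over. Pictures are saved under pics/ and viewed, about 8 in all and at most 12, crops included, and the job is handed in when it is done.

Besides the shell and the picture viewer there is one more tool, called after "Request:" as name(argument=value, ...), one argument or row to a line, values as JSON. apply_moves: Moves the arm, as the interface text tells. Its arguments: {"type":"object","properties":{"series":{"type":"array"},"newtons":{"type":"number"}},"required":["series"]}

```bash
ls; mkdir -p pics
cat > h.py <<'E'
import numpy as np,cv2
from workcell import bot
from scipy.spatial.transform import Rotation as R
def px2w(name,u,v,depth,info=None):
    i=info or bot.camera_info(name); K=np.array(i["K"]);D=np.array(i["D"]);T=np.linalg.inv(np.array(i["world_to_cam"]))
    p=cv2.undistortPoints(np.array([[[u,v]]],float),K,D)[0,0]
    return (T@[p[0]*depth,-p[1]*depth,-depth,1])[:3]
def med(d,u,v,r=1):
    a=d[v-r:v+r+1,u-r:u+r+1]; a=a[a>0]; return np.median(a) if a.size else np.nan
def w2px(name,p):
    i=bot.camera_info(name); c=np.array(i["world_to_cam"])@np.r_[p,1]
    q=cv2.projectPoints(np.array([[c[0],-c[1],-c[2]]]),np.zeros(3),np.zeros(3),np.array(i["K"]),np.array(i["D"]))[0][0,0]
    return q
E
python3 - <<'E'
from h import *
for n in("scene","side"):
    p,d=bot.read_camera(n); np.savez(n,p=p,d=d); cv2.imwrite(f"pics/{n}0.png",p[:,:,::-1]); i=bot.camera_info(n); print(n,np.linalg.inv(i["world_to_cam"]).round(3).tolist(),i["D"],i["K"])
o=bot.get_obs(); print(o, R.from_rotvec(o["orientation"]).as_matrix().round(3))
E
```

```text
pics
scene [[-0.381, -0.612, 0.693, 1.266], [0.924, -0.238, 0.298, 0.306], [-0.018, 0.754, 0.657, 0.781], [0.0, 0.0, 0.0, 1.0]] [-0.01715407  0.          0.          0.          0.        ] [[435.28900344   0.         323.87508597]
 [  0.         435.28900344 199.9373938 ]
 [  0.           0.           1.        ]]
side [[-0.852, 0.257, -0.456, 0.045], [-0.523, -0.431, 0.735, 0.799], [-0.007, 0.865, 0.502, 0.643], [0.0, 0.0, 0.0, 1.0]] [-0.12197351  0.          0.          0.          0.        ] [[453.83037765   0.         320.58834902]
 [  0.         453.83037765 187.12813227]
 [  0.           0.           1.        ]]
{'t': 0.1, 'joints': array([-1.23400868e+00,  2.76535862e-01,  1.50601521e+00, -3.30602926e-05,
        1.36073255e+00, -1.21012149e-01]), 'qd': array([-0.0009786 ,  0.00042649, -0.00410405, -0.00042452,  0.00023279,
       -0.00101344]), 'joint_torque': array([-4.27520206e-05, -4.17701197e+01, -2.46405923e+01, -2.16701242e-04,
        5.78416366e-03, -4.79984436e-06]), 'tool_pos': array([ 0.25393812, -0.51530073,  0.20712046]), 'orientation': array([ 0.86673844,  1.39303015, -0.8650421 ]), 'wrist_force': array([0.43481086, 0.18144677, 0.67441961]), 'moment': array([-0.06619562, -0.00965534,  0.01408976]), 'grip_width': 1.0033454837451392} [[-0.001  0.897  0.442]
 [ 0.002  0.442 -0.897]
 [-1.     0.    -0.002]]
```

View pics/scene0.png

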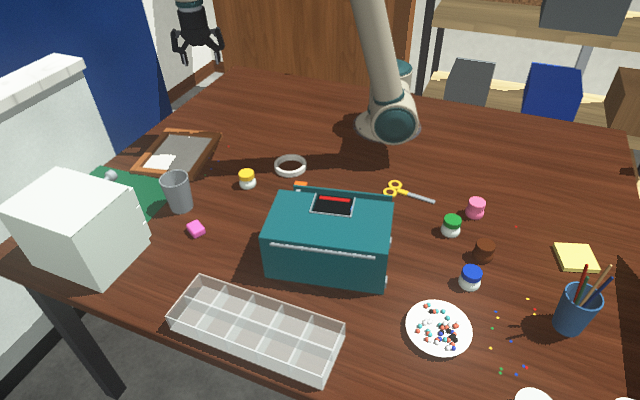

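View pics/side0.png

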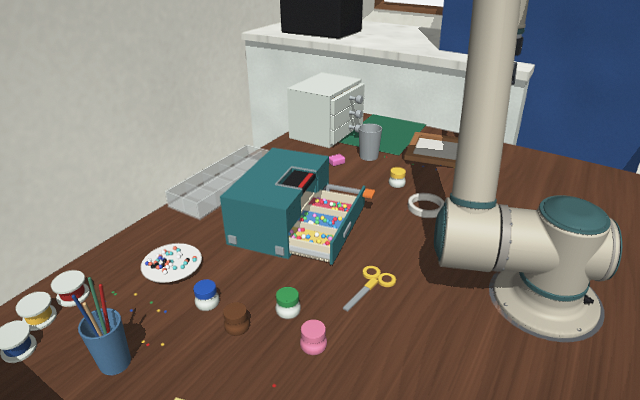

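Scene: chest at about (328,235), its front facing the robot. Green-capped pot at (452,224), or (288,300) in side. Lookalikes in scene: yellow (247,178), blue (471,277), pink (476,207), brown (484,250). I choose the green cap. Next I'll measure from depth and check it in one close crop.

```bash
cat > m.py <<'E'
from h import *
def cloud(n,p,d):
    i=bot.camera_info(n);K=i["K"];D=i["D"];T=np.linalg.inv(i["world_to_cam"])
    vv,uu=np.mgrid[0:400,0:640]; uv=np.stack([uu,vv],-1).reshape(-1,1,2).astype(float)
    q=cv2.undistortPoints(uv,K,D)[:,0].reshape(400,640,2)
    P=np.stack([q[...,0]*d,-q[...,1]*d,-d],-1)@T[:3,:3].T+T[:3,3]; P[d<=0]=np.nan; return P
E
python3 - <<'E'
from m import *
for n in("scene","side"):
    z=np.load(n+".npz");p,d=z["p"],z["d"];P=cloud(n,p,d);np.save(n+"P",P)
    hsv=cv2.cvtColor(p,cv2.COLOR_RGB2HSV);H,S,V=[hsv[...,k].astype(int) for k in range(3)]
    inb=(P[...,0]>.3)&(P[...,0]<.9)&(abs(P[...,1])<.4)
    teal=(H>82)&(H<100)&(S>90)&inb
    top=teal&(abs(P[...,2]-.131)<.006)
    r=cv2.minAreaRect(P[top][:,:2].astype(np.float32)*1000);print(n,"lid",r,cv2.boxPoints(r).round(),"z",np.median(P[top][:,2]))
    for nm,m in dict(green=(H>55)&(H<75)&(S>150)&inb,blue=(H>108)&(H<122)&(S>150)&inb,yellow=(H>20)&(H<30)&(S>170),orange=(H>8)&(H<16)&(S>180)&inb,pink=(H>150)&(S>80)&inb).items():
        k,l,st,c=cv2.connectedComponentsWithStats(m.astype(np.uint8))
        for j in range(1,k):
            if st[j,4]>25:
                q=P[l==j]; zt=np.nanmax(q[:,2]); t=q[q[:,2]>np.nanpercentile(q[:,2],85)-.003]
                lo,hi=np.nanpercentile(q,[3,97],axis=0); print(n,nm,c[j].round(),st[j,4],lo.round(3),hi.round(3))
s=np.load("scene.npz")["p"];t=np.load("side.npz")["p"]
a=cv2.resize(s[180:300,250:500],(750,360),interpolation=cv2.INTER_CUBIC)
b=cv2.resize(t[140:320,220:400],(0,0),fx=3,fy=3,interpolation=cv2.INTER_CUBIC)
cv2.imwrite("pics/a.png",a[...,::-1]);cv2.imwrite("pics/b.png",b[...,::-1])
E
```

```text
scene lid ((632.2025146484375, 42.278053283691406), (166.36483764648438, 270.13995361328125), 11.026843070983887) [[ 525.  159.]
 [ 576. -106.]
 [ 740.  -74.]
 [ 688.  191.]] z 0.13095143252915953
scene green [452. 219.] 85 [0.424 0.273 0.042] [0.456 0.308 0.047]
scene blue [472. 272.] 259 [0.569 0.341 0.033] [0.607 0.377 0.047]
scene yellow [246. 176.] 75 [ 0.403 -0.299  0.006] [ 0.48  -0.26   0.046]
scene yellow [398. 192.] 31 [ 0.325  0.119 -0.002] [0.355 0.153 0.008]
scene orange [300. 182.] 40 [ 0.451 -0.123  0.053] [ 0.465 -0.095  0.06 ]
scene pink [475. 208.] 370 [0.334 0.317 0.001] [0.372 0.357 0.046]
scene pink [195. 228.] 262 [ 0.653 -0.331 -0.001] [ 0.693 -0.281  0.024]
side lid ((630.2802734375, 46.852317810058594), (162.31103515625, 274.22265625), 11.227815628051758) [[ 524.  166.]
 [ 577. -103.]
 [ 737.  -72.]
 [ 683.  197.]] z 0.12809789186337606
side blue [205. 289.] 348 [0.563 0.346 0.03 ] [0.601 0.382 0.045]
side pink [336. 159.] 160 [ 0.647 -0.362 -0.004] [ 0.703 -0.276  0.02 ]
side pink [322. 203.] 132 [ 0.531 -0.065  0.021] [ 0.594 -0.024  0.031]
side pink [348. 207.] 26 [ 0.485 -0.076  0.021] [ 0.505 -0.035  0.032]
side pink [313. 337.] 801 [0.326 0.324 0.004] [0.364 0.363 0.044]
```

View pics/b.png

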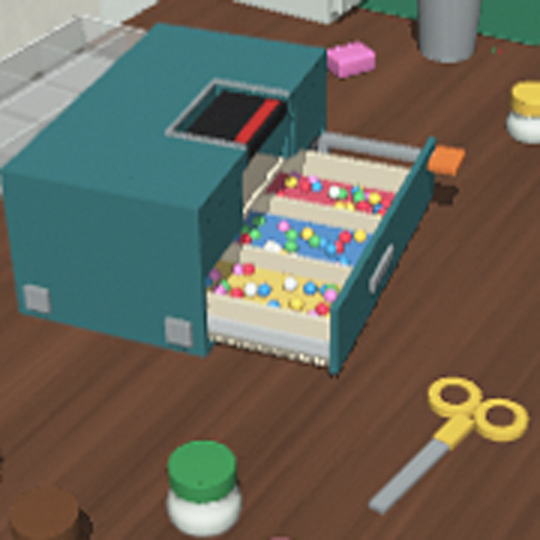

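```bash
cat >> h.py <<'E'
C=np.array([.631,.0445]);YAW=np.radians(11.1)
def cw(x,y):  # chest mm -> world m
    c,s=np.cos(YAW),np.sin(YAW); return C+np.array([c*x-s*y,s*x+c*y])/1000
def wc(p):
    c,s=np.cos(YAW),np.sin(YAW); d=(np.array(p[:2])-C)*1000; return np.array([c*d[0]+s*d[1],-s*d[0]+c*d[1]])
def plan(xy,z,yawz=None):
    o=bot.get_obs();M=R.from_rotvec(o["orientation"]).as_matrix();d=np.r_[xy,z]-o["tool_pos"]
    a=0
    if yawz is not None:
        cur=np.degrees(np.arctan2(M[1,2],M[0,2])); a=-((yawz-cur+180)%360-180)
    print("t",o["t"],"shift units",(M.T@d/.04).round(3),"turn units",round(a/5,2),"dist",np.linalg.norm(d).round(3))
E
python3 - <<'E'
from h import *
P=np.load("scenep.npy") if 0 else np.load("sceneP.npy");S=np.load("sideP.npy")
print("tape",P[158,290],P[165,305],P[166,277],S[205,412],S[205,438]); print("tin",P[175,176],"yel",P[176,246]); print("pot side",S[292:305:3,288],S[298,277],S[298,299])
print("scissors",P[186,396],P[200,432])
print("wc lever",wc([.458,-.109]))
# gripper geometry from scene depth
p=np.load("scene.npz")["p"];Q=P[20:75,165:230].reshape(-1,3);o=bot.get_obs();M=R.from_rotvec(o["orientation"]).as_matrix()
L=(Q-o["tool_pos"])@M; L=L[(abs(L)<.15).all(1)]
for a in range(-140,20,10):
    s=L[(L[:,0]*1000>=a)&(L[:,0]*1000<a+10)]
    if len(s): print(a,len(s),(s[:,1:].min(0)*1000).round(),(s[:,1:].max(0)*1000).round())
plan(cw(-245,-113),.14,11.1)
E
```

```text
tape [ 0.30429965 -0.21774204  0.00587364] [ 0.32715195 -0.15680178  0.01124269] [ 0.36922064 -0.22798163  0.01775436] [ 0.36421573 -0.16483177  0.01472919] [ 0.31315702 -0.22821487 -0.00333951]
tin [ 0.57563702 -0.41712243  0.08091919] yel [ 0.47010633 -0.27063052  0.0418446 ]
pot side [[0.43617397 0.28829938 0.04246858]
 [0.43243186 0.29376977 0.04101368]
 [0.42859618 0.29935684 0.03978336]
 [0.42255303 0.30780814 0.04214689]
 [0.42243611 0.30855219 0.03513566]] [0.44507646 0.31159148 0.04152896] [4.34937655e-01 2.55168368e-01 2.67542214e-04]
scissors [0.31922269 0.11938535 0.00606379] [0.33998183 0.22528651 0.00426717]
wc lever [-199.31575273 -117.32212371]
-140 200 [-10. -68.] [24. 71.]
-130 181 [-10. -69.] [28. 69.]
-120 121 [-11. -70.] [25. 72.]
-110 145 [-17. -72.] [23. 71.]
-100 123 [-15. -73.] [20. 73.]
-90 95 [-11. -74.] [22. 77.]
-80 44 [ -4. -60.] [17. 61.]
-70 38 [ -7. -56.] [17. 57.]
-60 41 [ -8. -56.] [17. 55.]
-50 32 [ -7. -56.] [17. 57.]
-40 12 [-11. -49.] [15. 48.]
t 0.1 shift units [ 1.692  7.991 -7.256] turn units -14.97 dist 0.437
```

```bash
python3 -c "
from h import *
plan(cw(-200,-116),.11,-78.9)"
```

```text
t 0.1 shift units [ 2.441  9.057 -6.889] turn units 3.03 dist 0.466
```

Request:
apply_moves(
  series=[
    [-1, 0, 9.06, -6.9, 3],
    [-1, 0, 9.06, -6.9, 3],
    [-1, 0, 9.06, -6.9, 3],
    [-1, 0, 9.06, -6.9, 3],
    [-1, 0, 9.06, -6.9, 3],
    [-1, 0, 9.06, -6.9, 3],
    [-1, 0, 9.06, -6.9, 3],
    [-1, 0, 9.06, -6.9, 3],
    [-1, 2.4, 9.06, -6.9, 3],
    [-1, 2.4, 9.06, -6.9, 3],
    [-1, 2.4, 9.06, -6.9, 3],
    [-1, 2.4, 9.06, -6.9, 3],
  ],
  newtons=40,
)

```text
t: 1.1
tool_pos: [0.4568, -0.1052, 0.11]
orientation: [1.063, 1.298, -1.063]
wrist_force: [-0.1, -0.4, -0.4]
grip_width: 0.001
```

Run:
```python
from m import *
ims=[]
for n in("wrist","side"):
    p,d=bot.read_camera(n); P=cloud(n,p,d); np.savez(n+"1",p=p,P=P)
    o=bot.get_obs(); print(n,"tcp px",w2px(n,o["tool_pos"]))
    hsv=cv2.cvtColor(p,cv2.COLOR_RGB2HSV);H,S=hsv[...,0].astype(int),hsv[...,1].astype(int)
    m=(H>5)&(H<17)&(S>200)&(P[...,2]>.045)&(P[...,2]<.07); q=P[m]
    if len(q): print("orange",len(q),np.percentile(q,[3,50,97],axis=0).round(4).tolist())
    ims.append(p)
print(o["tool_pos"],wc(o["tool_pos"]))
cv2.imwrite("pics/c.png",np.vstack([ims[0][:,:,::-1],cv2.resize(ims[1][130:260,260:440,::-1],(640,462))])[:862]); 
im=np.hstack([cv2.resize(ims[0],(400,250)),cv2.resize(ims[1][120:260,240:440],(400,280))[:250]]);cv2.imwrite("pics/c.png",im[...,::-1])
```

```text
wrist tcp px [322.15133119 236.85088671]
side tcp px [371.8255789  174.14617783]
[ 0.45534291 -0.10394225  0.10856809] [-200.94940834 -111.84744067]
```

View pics/c.png

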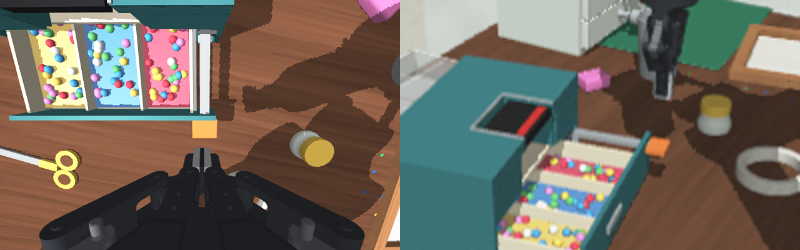

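Wrist view: orange tab at about (326,206) full-res, drawer plate above it at row ~188, finger tips at (325,245). Side view: finger above the tab.

Run:
```python
from m import *
z=np.load("wrist1.npz");p,P=z["p"],z["P"]
hsv=cv2.cvtColor(p,cv2.COLOR_RGB2HSV);H,S,V=[hsv[...,k].astype(int) for k in range(3)]
m=(H>10)&(H<22)&(S>110)&(V>200); m[:150]=0;m[240:]=0;m[:,:290]=0;m[:,360:]=0
ys,xs=np.nonzero(m);print("orange px",xs.min(),xs.max(),ys.min(),ys.max(),len(xs));q=P[m]
print(np.nanpercentile(q,[2,50,98],axis=0).round(4).tolist())
C_=np.array([wc(a) for a in q]);print("chest",np.nanpercentile(C_,[2,50,98],axis=0).round(1).tolist())
t=(H>82)&(H<100)&(S>90)
top=t&(abs(P[...,2]-.064)<.006); a=P[top]; print("plate top",len(a)); r=cv2.minAreaRect(a[:,:2].astype(np.float32)*1000); print(r)
top=t&(abs(P[...,2]-.131)<.008); a=P[top]; a=a[::max(1,len(a)//400)]
c=np.array([wc(x) for x in a]); print("lid chest x min",np.percentile(c,[1,99],axis=0),np.median(a[:,2]))
bl=(V<60); 
for v in (180,186,190,194,198): print(v,[P[v,u].round(4).tolist() for u in (60,200,310)])
```

```text
orange px 307 346 191 220 1109
[[0.4473, -0.1195, 0.0511], [0.4609, -0.1037, 0.0527], [0.4733, -0.0876, 0.054]]
chest [[-207.4, -128.3], [-195.6, -112.9], [-184.3, -97.3]]
plate top 3246
((509.60107421875, 20.181480407714844), (115.9509048461914, 263.37530517578125), 11.073554039001465)
lid chest x min [[ -80.59030592 -131.53866205]
 [ -76.86051842  -44.67521113]] 0.12623794929016272
180 [[0.4367, 0.1199, 0.0445], [0.4597, 0.0041, 0.0435], [0.4777, -0.0861, 0.0424]]
186 [[0.4388, 0.1031, 0.063], [0.4602, -0.0039, 0.0621], [0.477, -0.0872, 0.062]]
190 [[0.4351, 0.1042, 0.062], [0.4571, -0.0043, 0.0624], [0.4737, -0.0878, 0.0613]]
194 [[0.4037, 0.1643, -0.0026], [0.4322, 0.0222, -0.0032], [0.4682, -0.0883, 0.0519]]
198 [[0.3994, 0.1643, -0.0025], [0.4284, 0.0214, -0.0022], [0.4653, -0.089, 0.0534]]
```

Request:
apply_moves(
  series=[
    [-1, 0.8, 0, 0, 0],
    [-1, 1.2, 0, 0, 0],
    [-1, 1.35, 0, 0, 0],
    [-1, 1.45, 0, 0, 0],
    [-1, 1.55, 0, 0, 0],
    [-1, 1.6, 0, 0, 0],
    [-1, 1.6, 0, 0, 0],
  ],
)

```text
t: 1.78
tool_pos: [0.4577, -0.1086, 0.0484]
orientation: [1.064, 1.294, -1.064]
wrist_force: [0.0, 0.3, 0.6]
grip_width: -0.002
```

Request:
apply_moves(
  series=[
    [-1, 0.03, 0, 0, 0],
    [-1, 0.05, 0, 0, 0],
    [-1, 0.05, 0, 0, 0],
  ],
)

```text
t: 2.03
tool_pos: [0.4574, -0.1082, 0.0462]
orientation: [1.064, 1.295, -1.063]
wrist_force: [1.0, 0.4, -0.4]
grip_width: -0.002
```

Run:
```python
from m import *
ims=[]
for n in("wrist","side"):
    p,d=bot.read_camera(n); P=cloud(n,p,d); np.savez(n+"2",p=p,P=P);ims.append(p)
o=bot.get_obs(); print(o["tool_pos"],wc(o["tool_pos"]),o["wrist_force"])
im=np.hstack([cv2.resize(ims[0][130:330,220:420],(400,400),interpolation=2),cv2.resize(ims[1][140:240,320:420],(400,400),interpolation=2)]);cv2.imwrite("pics/d.png",im[...,::-1])
```

```text
[ 0.45739061 -0.10813207  0.04613122] [-199.74665174 -116.35310831] [-0.0698843  -0.76281369  0.1691544 ]
```

View pics/d.png

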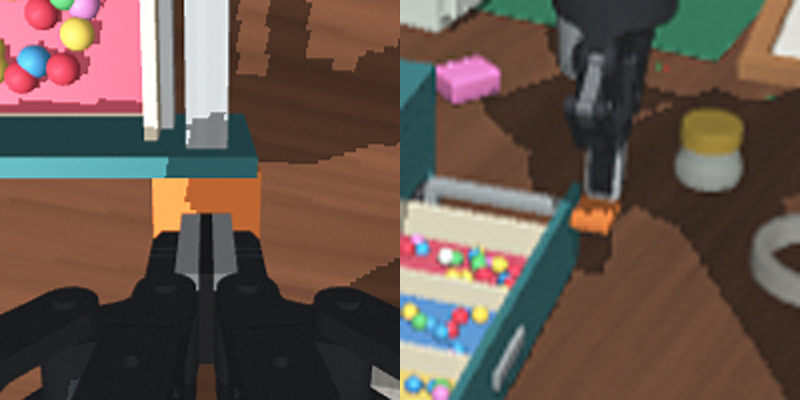

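Run:
```python
from m import *
for f in("wrist1","wrist2","side1","side2"):
    z=np.load(f+".npz");p,P=z["p"],z["P"]
    hsv=cv2.cvtColor(p,cv2.COLOR_RGB2HSV);H,S,V=[hsv[...,k].astype(int) for k in range(3)]
    c=np.stack([np.cos(YAW)*(P[...,0]-C[0])+np.sin(YAW)*(P[...,1]-C[1]),-np.sin(YAW)*(P[...,0]-C[0])+np.cos(YAW)*(P[...,1]-C[1])],-1)*1000
    m=(H>6)&(H<22)&(S>110)&(V>150)&(c[...,0]<-175)&(c[...,0]>-225)&(c[...,1]<-90)&(c[...,1]>-140)&(P[...,2]>.03)
    print(f,m.sum(),np.percentile(np.c_[c[m],P[m][:,2]*1000],[3,25,50,75,97],axis=0).round(1).tolist() if m.sum() else "")
    t=(H>82)&(H<100)&(S>90)&(c[...,0]<-150)&(c[...,0]>-200)&(abs(c[...,1])<130)&(P[...,2]>.058); print(" plate top z",np.median(P[t][:,2]) if t.sum() else 0, np.percentile(c[t][:,0],[2,50,98]) if t.sum() else 0)
o=bot.get_obs();print(o["joint_torque"].round(2),o["wrist_force"])
```

```text
wrist1 1090 [[-206.9, -127.7, 51.6], [-201.3, -120.9, 52.3], [-195.3, -112.9, 52.7], [-189.3, -104.7, 53.1], [-184.4, -97.4, 53.9]]
 plate top z 0.062223701892071964 [-181.43015385 -178.18931034 -175.52098598]
wrist2 1208 [[-200.3, -132.0, 54.7], [-194.5, -126.0, 55.4], [-191.1, -116.3, 55.8], [-187.7, -107.4, 56.2], [-184.7, -101.5, 57.1]]
 plate top z 0.06450032070210177 [-181.32439374 -177.50731239 -175.13067536]
side1 83 [[-206.1, -128.2, 48.7], [-201.2, -120.2, 52.1], [-194.8, -110.4, 53.2], [-187.8, -102.0, 54.0], [-182.7, -97.1, 55.1]]
 plate top z 0.06321138255104286 [-195.99431151 -179.33605497 -167.24074872]
side2 53 [[-206.7, -120.3, 48.8], [-201.6, -109.8, 51.8], [-196.1, -102.3, 53.6], [-190.2, -98.7, 54.4], [-184.6, -96.9, 55.5]]
 plate top z 0.06274910728413319 [-197.06026331 -179.34553368 -167.26910515]
[-2.000e-02 -3.512e+01 -1.805e+01 -0.000e+00 -0.000e+00 -0.000e+00] [-0.0698843  -0.76281369  0.1691544 ]
```

Request:
apply_moves(
  series=[
    [-1, 0.05, 0, 0, 0],
    [-1, 0.1, 0, 0, 0],
    [-1, 0.15, 0, 0, 0],
    [-1, 0.15, 0, 0, 0],
  ],
)

```text
t: 2.47
tool_pos: [0.4568, -0.1079, 0.0394]
orientation: [1.063, 1.296, -1.064]
wrist_force: [0.5, 0.2, 0.1]
grip_width: -0.004
```

Run:
```python
from m import *
p,d=bot.read_camera("side"); P=cloud("side",p,d); np.savez("side3",p=p,P=P);o=bot.get_obs()
print(o["tool_pos"],wc(o["tool_pos"]),o["wrist_force"],"tcp px",w2px("side",o["tool_pos"]),"10 above",w2px("side",o["tool_pos"]+[0,0,.01]))
for v in range(176,204,2): print(v,[(p[v,u].tolist(),P[v,u].round(3).tolist()) for u in (369,372)])
cv2.imwrite("pics/e.png",cv2.resize(p[150:220,330:410,::-1],(800,700)[:2] if 0 else (640,560),interpolation=cv2.INTER_NEAREST))
```

```text
[ 0.45697481 -0.10796517  0.03956107] [-200.12253924 -116.10927867] [ 0.85066232 -0.29033374  0.80622206] tcp px [370.61683973 197.10215431] 10 above [370.80628074 193.7443005 ]
176 [([29, 32, 33], [0.444, -0.063, 0.126]), ([36, 37, 38], [0.436, -0.063, 0.128])]
178 [([40, 41, 44], [0.45, -0.077, 0.112]), ([34, 35, 38], [0.438, -0.067, 0.12])]
180 [([33, 34, 36], [0.45, -0.078, 0.106]), ([33, 34, 36], [0.44, -0.073, 0.111])]
182 [([35, 35, 38], [0.458, -0.095, 0.09]), ([35, 36, 40], [0.45, -0.095, 0.092])]
184 [([37, 38, 42], [0.457, -0.093, 0.085]), ([32, 33, 36], [0.448, -0.092, 0.088])]
186 [([34, 36, 40], [0.456, -0.093, 0.08]), ([28, 29, 31], [0.449, -0.094, 0.082])]
188 [([33, 35, 37], [0.455, -0.091, 0.075]), ([31, 33, 35], [nan, nan, nan])]
190 [([63, 68, 70], [nan, nan, nan]), ([46, 49, 51], [0.447, -0.093, 0.071])]
192 [([125, 77, 46], [0.461, -0.106, 0.054]), ([116, 104, 102], [0.45, -0.099, 0.061])]
194 [([239, 141, 73], [0.457, -0.098, 0.054]), ([243, 140, 71], [0.451, -0.103, 0.053])]
196 [([222, 126, 65], [0.455, -0.093, 0.052]), ([147, 84, 44], [0.447, -0.094, 0.053])]
198 [([77, 51, 35], [0.487, -0.164, -0.002]), ([59, 40, 29], [0.483, -0.174, -0.006])]
200 [([58, 42, 34], [0.482, -0.153, -0.001]), ([59, 43, 35], [0.477, -0.162, -0.004])]
202 [([63, 46, 35], [0.479, -0.148, -0.004]), ([55, 39, 31], [0.471, -0.149, -0.002])]
```

View pics/e.png

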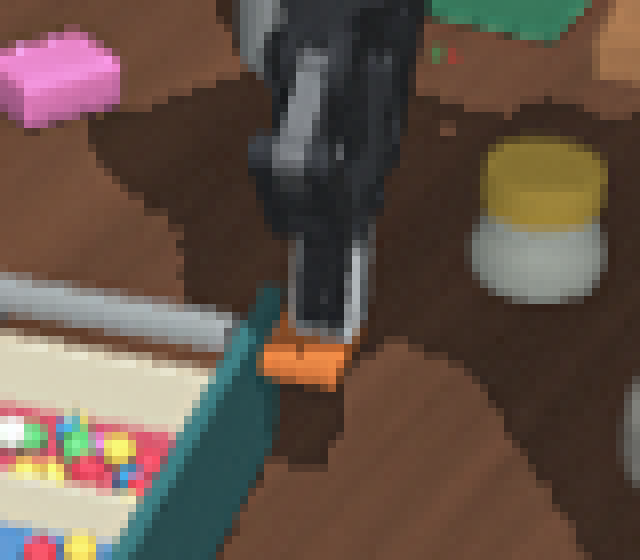

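Request:
apply_moves(
  series=[
    [-1, 0.05, 0, 0, 0],
    [-1, 0.1, 0, 0, 0],
    [-1, 0.15, 0, 0, 0],
    [-1, 0.15, 0, 0, 0],
  ],
)

```text
t: 2.85
tool_pos: [0.4572, -0.1081, 0.0337]
orientation: [1.064, 1.296, -1.064]
wrist_force: [-0.1, -0.1, 1.4]
grip_width: -0.006
```

Request:
apply_moves(
  series=[
    [-1, 0.05, 0, 0, 0],
    [-1, 0.1, 0, 0, 0],
    [-1, 0.15, 0, 0, 0],
    [-1, 0.2, 0, 0, 0],
    [-1, 0.2, 0, 0, 0],
  ],
)

```text
t: 3.27
tool_pos: [0.4575, -0.1081, 0.0259]
orientation: [1.064, 1.295, -1.063]
wrist_force: [-1.7, 0.6, 5.7]
grip_width: 0.003
```

```bash
cat > tab.py <<'E'
from m import *
p,d=bot.read_camera("side"); P=cloud("side",p,d); o=bot.get_obs();print(o["tool_pos"],wc(o["tool_pos"]),o["wrist_force"])
hsv=cv2.cvtColor(p,cv2.COLOR_RGB2HSV);H,S,V=[hsv[...,k].astype(int) for k in range(3)]
m=(H>6)&(H<22)&(S>110)&(V>150);m[:170]=0;m[230:]=0;m[:,:340]=0;m[:,:385]&=True;m[:,386:]=0
print(m.sum(),np.percentile(P[m],[3,50,97],axis=0).round(4).tolist(),[wc(a).round() for a in np.nanpercentile(P[m],[50],axis=0)])
E
python3 tab.py
```

```text
[ 0.45742054 -0.10811917  0.02600784] [-199.71479584 -116.34620905] [0.09069798 1.0429062  6.02524216]
40 [[0.4485, -0.1004, 0.0236], [0.4582, -0.0906, 0.0447], [0.5108, -0.0669, 0.0479]] [array([-196.,  -99.])]
```

Request:
apply_moves(
  series=[
    [-1, 0.05, 0.2, 0, 0],
    [-1, 0.05, 0.4, 0, 0],
    [-1, 0.05, 0.6, 0, 0],
    [-1, 0.05, 0.8, 0, 0],
    [-1, 0.05, 1.0, 0, 0],
    [-1, 0.05, 1.2, 0, 0],
    [-1, 0.05, 1.4, 0, 0],
    [-1, 0.05, 1.5, 0, 0],
    [-1, 0.05, 1.5, 0, 0],
  ],
)

```text
t: 4.07
tool_pos: [0.5169, -0.0962, 0.0243]
orientation: [1.064, 1.295, -1.063]
wrist_force: [-0.6, 0.9, 6.4]
grip_width: 0.001
```

```bash
cat > pl.py <<'E'
from m import *
def plate():
    p,d=bot.read_camera("side"); P=cloud("side",p,d); o=bot.get_obs();print(o["t"],o["tool_pos"],wc(o["tool_pos"]),o["wrist_force"])
    hsv=cv2.cvtColor(p,cv2.COLOR_RGB2HSV);H,S=hsv[...,0].astype(int),hsv[...,1].astype(int)
    c=np.stack([np.cos(YAW)*(P[...,0]-C[0])+np.sin(YAW)*(P[...,1]-C[1]),-np.sin(YAW)*(P[...,0]-C[0])+np.cos(YAW)*(P[...,1]-C[1])],-1)*1000
    m=(H>82)&(H<100)&(S>90)&(abs(c[...,1])<130)&(c[...,0]<-50)&(c[...,0]>-230)&(P[...,2]<.068)&(P[...,2]>.01)
    print("front-ish teal x",np.percentile(c[m][:,0],[5,25,50,75,95]).round(1),m.sum()); return p
if __name__=="__main__": plate(); print(bot.hold_point_z)
E
python3 pl.py
```

```text
4.1167 [ 0.51694862 -0.09622386  0.02431922] [-139.01021649 -116.13389488] [-0.16669611  0.28629274  7.67300027]
front-ish teal x [-121.8 -121.1 -120.6 -119.8 -108.6] 775
0.0187
```

Run:
```python
from m import *
p,d=bot.read_camera("scene");P=cloud("scene",p,d);o=bot.get_obs();M=R.from_rotvec(o["orientation"]).as_matrix()
np.savez("scene4",p=p,P=P)
L=(P-o["tool_pos"])@M; dark=(p.max(-1)<110)
k=(abs(L[...,1])<.12)&(abs(L[...,2])<.12)&(L[...,0]>-.25)&(L[...,0]<.02)
for a in range(-250,0,10):
    s=L[k&(L[...,0]*1000>=a)&(L[...,0]*1000<a+10)]*1000
    if len(s): print(a,"z=%.0f"%(o["tool_pos"][2]*1000-a),len(s),"y",np.percentile(s[:,1],[2,50,98]).round(),"z",np.percentile(s[:,2],[2,98]).round())
u,v=w2px("scene",o["tool_pos"]);print(u,v)
u,v=int(u),int(v);c=p[max(0,v-110):v+40,u-90:u+110];cv2.imwrite("pics/f.png",cv2.resize(c[...,::-1],None,fx=4,fy=4,interpolation=cv2.INTER_CUBIC)[:600])
```

```text
-250 z=274 124 y [-2. 31. 38.] z [-33.  30.]
-240 z=264 143 y [-2. 31. 37.] z [-34.  35.]
-230 z=254 109 y [ 3. 33. 39.] z [-34.  32.]
-220 z=244 115 y [ 3. 31. 38.] z [-34.  30.]
-210 z=234 73 y [ 4. 30. 36.] z [-31.  22.]
-200 z=224 191 y [-9. 29. 40.] z [-35.  35.]
-190 z=214 118 y [ 2. 33. 40.] z [-35.  32.]
-180 z=204 109 y [ 4. 33. 40.] z [-35.  33.]
-170 z=194 107 y [ 6. 34. 40.] z [-35.  30.]
-160 z=184 85 y [-4. 33. 40.] z [-35.  31.]
-150 z=174 24 y [-1. 11. 14.] z [-36.  39.]
-140 z=164 88 y [-4. 12. 22.] z [-39.  41.]
-130 z=154 151 y [-3. 12. 23.] z [-49.  50.]
-120 z=144 190 y [-9. 11. 21.] z [-60.  61.]
-110 z=134 1173 y [ 11.  87. 118.] z [-117.   43.]
-100 z=124 121 y [ -8.  14. 103.] z [-69.  49.]
-90 z=114 96 y [-9. 12. 17.] z [-38.  40.]
-80 z=104 110 y [-9. 11. 16.] z [-30.  36.]
-70 z=94 28 y [-1. 10. 15.] z [-21.  27.]
296.00952363008 206.3942607074718
```

View pics/f.png

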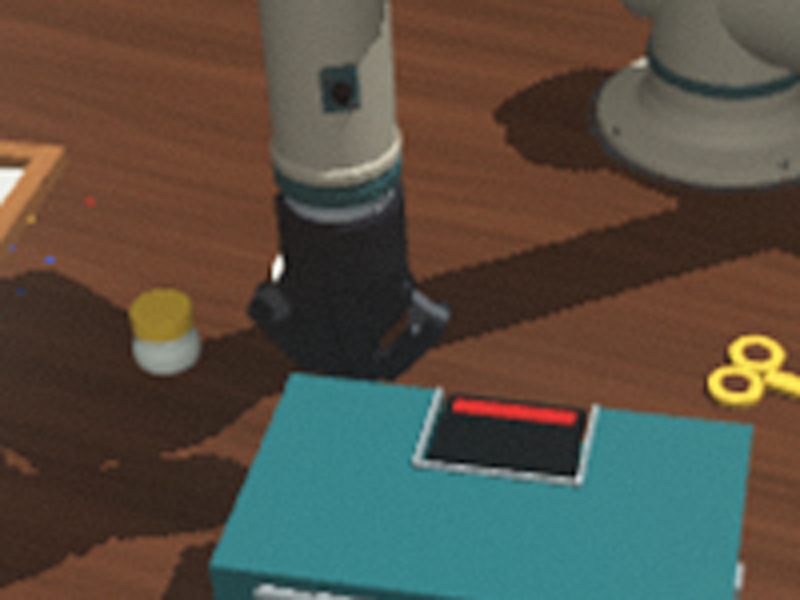

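Request:
apply_moves(
  series=[
    [-1, 0, -0.15, 0, 0],
    [-1, -0.38, -0.15, 0, 0],
    [-1, -0.38, -0.15, -0.5, 0],
    [-1, -0.38, -0.1, -1, 0],
    [-1, -0.38, 0.1, -1, 0],
    [-1, -0.38, 0.3, -1, 0],
    [-1, -0.38, 0.5, -1, 0],
    [-1, -0.38, 0.7, -1, 0],
    [-1, -0.38, 0.85, -1, 0],
    [-1, -0.38, 0.9, -1, 0],
    [-1, -0.38, 0.95, -1, 0],
    [-1, -0.38, 0.95, -1, 0],
  ],
)

```text
t: 5.17
tool_pos: [0.546, -0.0502, 0.0387]
orientation: [1.063, 1.295, -1.064]
wrist_force: [-3.1, 0.3, -0.9]
grip_width: 0.0
```

```bash
python3 pl.py
```

```text
5.2167 [ 0.5460843  -0.05029549  0.03891183] [-101.57737094  -76.67397755] [-1.59885808  0.61549117 -1.16715702]
front-ish teal x [-91.2 -90.6 -90.  -89.4 -85.3] 745
0.0187
```

Request:
apply_moves(
  series=[
    [-1, 0, 0.05, 0, 0],
    [-1, 0, 0.1, 0, 0],
    [-1, 0, 0.15, 0, 0],
    [-1, 0, 0.2, 0, 0],
    [-1, 0, 0.22, 0, 0],
    [-1, 0, 0.22, 0, 0],
  ],
)

```text
t: 5.72
tool_pos: [0.5495, -0.0489, 0.0386]
orientation: [1.058, 1.302, -1.07]
wrist_force: [-13.1, -5.2, 2.5]
grip_width: -0.002
```

```bash
python3 pl.py
```

```text
5.7667 [ 0.54949166 -0.04885421  0.03863432] [-97.95627713 -75.91565916] [-12.5215353   -5.18528958   2.72264659]
front-ish teal x [-86.8 -86.2 -85.6 -85.  -80.9] 746
0.0187
```

Run:
```python
from m import *
p,d=bot.read_camera("side"); P=cloud("side",p,d)
c=np.stack([np.cos(YAW)*(P[...,0]-C[0])+np.sin(YAW)*(P[...,1]-C[1]),-np.sin(YAW)*(P[...,0]-C[0])+np.cos(YAW)*(P[...,1]-C[1])],-1)*1000
hsv=cv2.cvtColor(p,cv2.COLOR_RGB2HSV);H,S=hsv[...,0].astype(int),hsv[...,1].astype(int);t=(H>82)&(H<100)&(S>90)
for z0 in range(5,135,8):
    m=t&(c[...,1]>60)&(c[...,1]<120)&(c[...,0]<-50)&(c[...,0]>-120)&(P[...,2]*1000>=z0)&(P[...,2]*1000<z0+8)
    if m.sum()>5: print(z0,m.sum(),np.percentile(c[m][:,0],[10,50,90]).round(1))
cv2.imwrite("pics/g.png",cv2.resize(p[130:270,210:410,::-1],(800,560),interpolation=cv2.INTER_CUBIC))
```

```text
5 24 [-86.9 -86.  -85. ]
13 31 [-86.5 -86.  -85.3]
21 30 [-87.1 -86.  -85.3]
29 31 [-87.  -86.2 -85.2]
37 33 [-86.8 -86.2 -85.5]
45 33 [-86.8 -86.2 -85.3]
53 31 [-86.8 -86.1 -85.5]
61 55 [-86.6 -83.7 -79.9]
69 32 [-80.8 -80.1 -79.1]
77 36 [-80.9 -79.9 -79.2]
85 35 [-80.9 -80.1 -79.2]
93 31 [-80.3 -79.8 -79. ]
101 34 [-80.8 -80.1 -79.4]
109 35 [-80.9 -80.1 -79.3]
117 38 [-80.6 -79.7 -79.2]
125 211 [-79.2 -66.4 -53.5]
```

View pics/g.png

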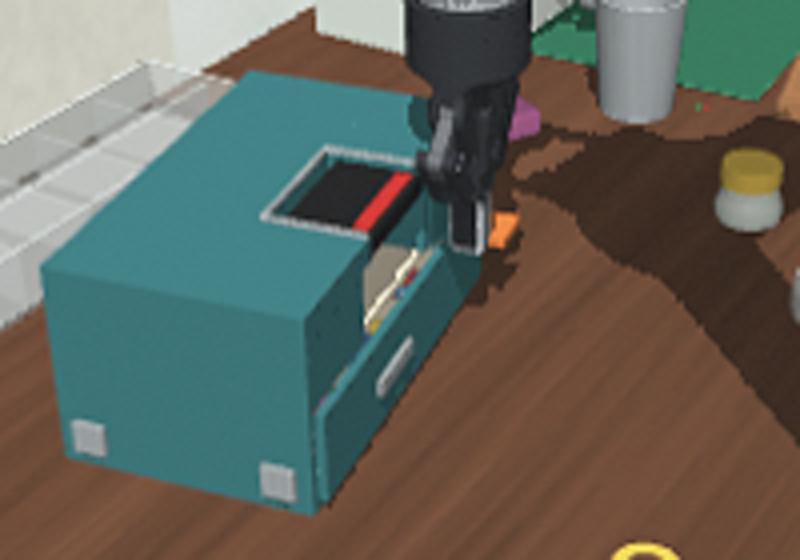

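Request:
apply_moves(
  series=[
    [-1, 0, -0.6, 0, 0],
    [-1, 0, -1.2, 0, 0],
    [-1, 0.2, -1.6, 0.5, 0],
    [-1, 0.37, -1.6, 1, 0],
    [-1, 0.37, -1.6, 1, 0],
    [-1, 0.37, -1.4, 1, 0],
    [-1, 0.37, -1.1, 1, 0],
    [-1, 0.37, -0.9, 1, 0],
    [-1, 0.37, -0.8, 1, 0],
    [-1, 0.37, -0.7, 1, 0],
    [-1, 0.37, -0.62, 1, 0],
    [-1, 0.37, -0.62, 1, 0],
  ],
)

```text
t: 6.82
tool_pos: [0.5381, -0.0915, 0.0241]
orientation: [1.063, 1.296, -1.063]
wrist_force: [-1.4, -0.1, 0.1]
grip_width: 0.001
```

```bash
python3 pl.py
```

```text
6.8667 [ 0.53806565 -0.09151692  0.02413709] [-117.38204114 -115.58050195] [ 0.2428558  -1.48485947  0.07340706]
front-ish teal x [-81.1 -80.4 -79.9 -79.4 -77.7] 746
0.0187
```

Request:
apply_moves(
  series=[
    [-1, 0, 0.04, 0, 0],
    [-1, 0, 0.08, 0, 0],
    [-1, 0, 0.12, 0, 0],
    [-1, 0, 0.12, 0, 0],
  ],
)

```text
t: 7.2
tool_pos: [0.5382, -0.0913, 0.0234]
orientation: [1.059, 1.302, -1.068]
wrist_force: [-8.2, -2.8, 1.1]
grip_width: -0.003
```

```bash
python3 pl.py
```

```text
7.25 [ 0.53824339 -0.09130873  0.02345604] [-117.16754241 -115.4104295 ] [-7.38014457 -3.32632235  2.91047266]
front-ish teal x [-80.8 -80.2 -79.7 -79.1 -77.9] 746
0.0187
```

Request:
apply_moves(
  series=[
    [-1, 0, -0.4, 0, 0],
    [-1, -0.8, -0.6, -0.5, 0],
    [-1, -1.75, -0.6, -1.4, 0],
    [-1, -1.75, -0.6, -2.3, 0],
    [-1, -1.75, -0.4, -2.88, 0],
    [-1, -1.75, 0, -2.88, 0],
    [-1, -1.75, 0.3, -2.88, 0],
    [-1, -1.75, 0.35, -2.88, 0],
    [-1, -1.75, 0.35, -2.88, 0],
  ],
)

```text
t: 8.0
tool_pos: [0.5349, 0.0241, 0.0941]
orientation: [1.064, 1.295, -1.063]
wrist_force: [0.1, -1.6, 0.0]
grip_width: 0.002
```

```bash
python3 pl.py
```

```text
8.05 [0.53382882 0.02391473 0.0938511 ] [-99.31647906  -1.49259321] [ 0.44785253  0.40052039 -0.3691346 ]
front-ish teal x [-80.8 -80.1 -79.6 -79.1 -77.7] 739
0.0187
```

Request:
apply_moves(
  series=[
    [-1, 0, 0.15, 0, 0],
    [-1, 0, 0.3, 0, 0],
    [-1, 0, 0.45, 0, 0],
    [-1, 0, 0.5, 0, 0],
    [-1, 0, 0.5, 0, 0],
  ],
)

```text
t: 8.47
tool_pos: [0.5409, 0.0258, 0.0926]
orientation: [1.049, 1.314, -1.082]
wrist_force: [-20.6, -6.4, 12.5]
grip_width: -0.002
```

Request:
apply_moves(
  series=[
    [-1, -0.08, 0, 0, 0],
    [-1, -0.16, 0, 0, 0],
    [-1, -0.24, 0.02, 0, 0],
    [-1, -0.32, 0.04, 0, 0],
    [-1, -0.4, 0.06, 0, 0],
    [-1, -0.48, 0.08, 0, 0],
    [-1, -0.56, 0.1, 0, 0],
  ],
)

```text
t: 9.05
tool_pos: [0.5437, 0.0265, 0.1133]
orientation: [1.048, 1.316, -1.084]
wrist_force: [-18.5, -6.6, 3.5]
grip_width: -0.001
```

```bash
cat > pd.py <<'E'
from m import *
def st(name="scene"):
    p,d=bot.read_camera(name); P=cloud(name,p,d); o=bot.get_obs();print(o["t"],o["tool_pos"].round(4),wc(o["tool_pos"]).round(1),o["wrist_force"].round(1))
    c=np.stack([np.cos(YAW)*(P[...,0]-C[0])+np.sin(YAW)*(P[...,1]-C[1]),-np.sin(YAW)*(P[...,0]-C[0])+np.cos(YAW)*(P[...,1]-C[1]),P[...,2]],-1)*1000;c[...,2]*=1
    hsv=cv2.cvtColor(p,cv2.COLOR_RGB2HSV);H,S,V=[hsv[...,k].astype(int) for k in range(3)]
    red=((H<6)|(H>174))&(S>180)&(V>120)&(abs(c[...,1])<60)&(c[...,2]>110)
    print("red strip",red.sum(),np.median(c[red],axis=0).round(1) if red.sum() else "")
    t=(H>82)&(H<100)&(S>90)&(abs(c[...,1])<130)&(abs(c[...,1])>55)&(c[...,2]>110)&(c[...,0]<75)
    q=c[t]; 
    if len(q)>20: a=np.polyfit(q[:,0],q[:,2],1); print("lid top fit angle",np.arctan(-a[0]).round(3),"z front",np.polyval(a,-80).round(1), len(q))
    return p,c
if __name__=="__main__": st()
E
python3 pd.py
```

```text
9.1 [0.5441 0.0265 0.114 ] [-88.8  -0.9] [-20.3  -6.5   4.7]
red strip 89 [-62.5   4.  145.2]
lid top fit angle 0.136 z front 147.5 3641
```

Run:
```python
from pd import *
p,c=st("scene"); q,c2=st("side")
im=np.hstack([cv2.resize(p[120:270,240:420],(480,400)),cv2.resize(q[120:270,210:330],(320,400))]);cv2.imwrite("pics/i.png",im[...,::-1])
```

```text
9.15 [0.544  0.0265 0.1139] [-88.9  -0.9] [-20.3  -6.4   4.4]
red strip 95 [-62.7   6.1 145.6]
lid top fit angle 0.136 z front 148.1 3660
9.2 [0.544  0.0265 0.1137] [-88.9  -0.9] [-18.9  -7.4   3.7]
red strip 12 [-64.8  23.3 143.8]
lid top fit angle 0.131 z front 142.3 1938
```

View pics/i.png

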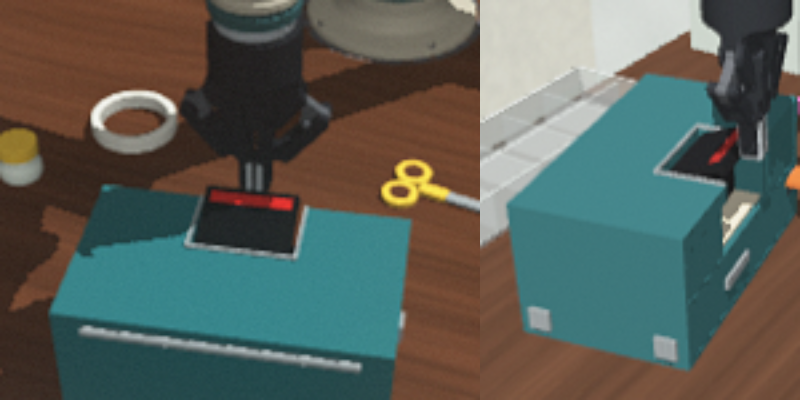

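Request:
apply_moves(
  series=[
    [-1, -0.1, 0.03, 0, 0],
    [-1, -0.2, 0.05, 0, 0],
    [-1, -0.3, 0.08, 0, 0],
    [-1, -0.4, 0.11, 0, 0],
    [-1, -0.5, 0.14, 0, 0],
    [-1, -0.6, 0.17, 0, 0],
    [-1, -0.7, 0.2, 0, 0],
    [-1, -0.8, 0.24, 0, 0],
  ],
)

```text
t: 9.87
tool_pos: [0.5525, 0.0282, 0.145]
orientation: [1.047, 1.317, -1.086]
wrist_force: [-21.0, -6.2, 3.3]
grip_width: 0.002
```

```bash
cat > ld.py <<'E'
from pd import *
p,c=st("scene")
hsv=cv2.cvtColor(p,cv2.COLOR_RGB2HSV);H,S=hsv[...,0].astype(int),hsv[...,1].astype(int)
t=(H>82)&(H<100)&(S>60)&(c[...,1]>50)&(c[...,1]<125)&(c[...,2]>122)&(c[...,0]>-150)&(c[...,0]<130)
q=c[t]; print(len(q),"x%",np.percentile(q[:,0],[2,50,98]).round(),"z%",np.percentile(q[:,2],[2,50,98]).round())
u,s,v=np.linalg.svd((q-q.mean(0))[:,[0,2]],full_matrices=False); print("lid angle",np.arctan2(-v[0,1]*np.sign(v[0,0]),abs(v[0,0])).round(3))
E
python3 ld.py
```

```text
9.9167 [0.5529 0.0282 0.1459] [-79.7  -0.9] [-21.8  -5.6   4.3]
red strip 110 [-53.5   2.3 172.9]
lid top fit angle 0.125 z front 159.3 4196
2642 x% [-72.  -0.  82.] z% [127. 145. 558.]
lid angle 1.391
```

Request:
apply_moves(
  series=[
    [-1, -0.14, 0.06, 0, 0],
    [-1, -0.28, 0.12, 0, 0],
    [-1, -0.42, 0.18, 0, 0],
    [-1, -0.56, 0.25, 0, 0],
    [-1, -0.7, 0.32, 0, 0],
    [-1, -0.84, 0.39, 0, 0],
    [-1, -0.98, 0.48, 0, 0],
    [-1, -1.12, 0.58, 0, 0],
    [-1, -1.26, 0.69, 0, 0],
    [-1, -1.4, 0.81, 0, 0],
    [-1, -1.54, 0.95, 0, 0],
    [-1, -1.68, 1.1, 0, 0],
  ],
)

```text
t: 10.92
tool_pos: [0.6028, 0.0382, 0.2162]
orientation: [1.057, 1.305, -1.075]
wrist_force: [-12.4, -1.0, 9.0]
grip_width: -0.001
```

Run:
```python
from pd import *
p,c=st("scene")
hsv=cv2.cvtColor(p,cv2.COLOR_RGB2HSV);H,S=hsv[...,0].astype(int),hsv[...,1].astype(int)
for y0 in (60,80,100,-120,-100,-80):
    t=(H>82)&(H<100)&(S>60)&(c[...,1]>y0)&(c[...,1]<y0+20)&(c[...,2]>118)&(c[...,2]<320)&(c[...,0]>-100)&(c[...,0]<120)
    q=c[t]; q=q[np.argsort(q[:,0])]; print(y0,len(q),q[::max(1,len(q)//6)][:,[0,2]].round().tolist())
```

```text
10.9667 [0.605  0.0385 0.2176] [-26.7  -0.9] [-12.4  -1.7  11.3]
red strip 121 [ -3.7   3.2 235.5]
lid top fit angle 0.079 z front 193.6 5138
60 783 [[-30.0, 231.0], [-8.0, 216.0], [12.0, 197.0], [32.0, 180.0], [52.0, 163.0], [70.0, 150.0], [90.0, 130.0]]
80 788 [[-31.0, 232.0], [-9.0, 212.0], [12.0, 201.0], [32.0, 180.0], [51.0, 160.0], [71.0, 143.0], [91.0, 131.0]]
100 792 [[-31.0, 231.0], [-9.0, 217.0], [11.0, 199.0], [32.0, 178.0], [51.0, 160.0], [71.0, 143.0]]
-120 708 [[-29.0, 231.0], [-7.0, 211.0], [12.0, 199.0], [32.0, 178.0], [52.0, 162.0], [72.0, 142.0]]
-100 714 [[-29.0, 228.0], [-8.0, 214.0], [13.0, 197.0], [34.0, 181.0], [54.0, 160.0], [72.0, 143.0]]
-80 723 [[-29.0, 230.0], [-7.0, 214.0], [12.0, 200.0], [32.0, 181.0], [51.0, 159.0], [72.0, 145.0], [91.0, 130.0]]
```

Request:
apply_moves(
  series=[
    [-1, -0.14, 0.18, 0, 0],
    [-1, -0.28, 0.37, 0, 0],
    [-1, -0.42, 0.58, 0, 0],
    [-1, -0.54, 0.79, 0, 0],
    [-1, -0.64, 1.0, 0, 0],
    [-1, -0.72, 1.2, 0, 0],
    [-1, -0.79, 1.4, 0, 0],
    [-1, -0.84, 1.6, 0, 0],
    [-1, -0.88, 1.8, 0, 0],
    [-1, -0.91, 2.0, 0, 0],
    [-1, -0.94, 2.2, 0, 0],
    [-1, -0.95, 2.4, 0, 0],
  ],
)

```text
t: 11.97
tool_pos: [0.7058, 0.0584, 0.254]
orientation: [1.065, 1.294, -1.062]
wrist_force: [-0.3, -0.4, -0.3]
grip_width: -0.003
```

```bash
cat > la.py <<'E'
from pd import *
p,c=st("scene");q2,c2=st("side")
for nm,p,c in(("scene",p,c),("side",q2,c2)):
    hsv=cv2.cvtColor(p,cv2.COLOR_RGB2HSV);H,S=hsv[...,0].astype(int),hsv[...,1].astype(int)
    for y0 in (60,100,-120,-80):
        t=(H>82)&(H<100)&(S>60)&(c[...,1]>y0)&(c[...,1]<y0+20)&(c[...,2]>140)&(c[...,2]<320)&(c[...,0]>-100)&(c[...,0]<140)
        q=c[t]; q=q[np.argsort(q[:,2])]; print(nm,y0,len(q),q[::max(1,len(q)//5)][:,[0,2]].round().tolist())
E
python3 la.py
```

```text
12.0167 [0.7072 0.0587 0.2535] [77.5 -0.8] [ 2.  -0.2 -1. ]
red strip 79 [ 49.7  13.9 264.2]
lid top fit angle -0.018 z front 229.8 3883
12.0667 [0.7059 0.0585 0.2533] [76.2 -0.6] [-0.1  0.1  0.4]
red strip 0 
lid top fit angle -0.012 z front 196.6 1691
scene 60 714 [[89.0, 140.0], [78.0, 170.0], [69.0, 200.0], [63.0, 227.0], [55.0, 254.0], [48.0, 275.0]]
scene 100 735 [[89.0, 140.0], [79.0, 170.0], [72.0, 200.0], [59.0, 227.0], [54.0, 254.0]]
scene -120 634 [[88.0, 140.0], [79.0, 170.0], [72.0, 198.0], [64.0, 227.0], [55.0, 253.0], [46.0, 274.0]]
scene -80 661 [[87.0, 140.0], [77.0, 169.0], [70.0, 198.0], [61.0, 226.0], [55.0, 253.0], [51.0, 276.0]]
side 60 218 [[71.0, 141.0], [60.0, 174.0], [52.0, 204.0], [43.0, 233.0], [34.0, 260.0], [45.0, 272.0]]
side 100 220 [[68.0, 141.0], [60.0, 171.0], [49.0, 206.0], [40.0, 239.0], [31.0, 265.0]]
side -120 147 [[71.0, 141.0], [63.0, 169.0], [54.0, 199.0], [44.0, 230.0], [35.0, 259.0], [47.0, 272.0]]
side -80 140 [[71.0, 140.0], [60.0, 175.0], [51.0, 209.0], [42.0, 237.0], [34.0, 263.0]]
```

Request:
apply_moves(
  series=[
    [-1, -0.8, 0, 0, 0],
    [-1, -1.5, 0, 0, 0],
    [-1, -1.5, -0.8, 0, 0],
    [-1, -1.5, -1.6, -0.4, 0],
    [-1, -1.0, -2.4, -1.0, 0],
    [-1, -0.2, -2.5, -1.6, 0],
    [-1, 0.6, -2.5, -2.0, 0],
    [-1, 1.2, -2.5, -2.0, 0],
    [-1, 1.2, -2.4, -2.0, 0],
    [-1, 1.2, -1.8, -2.0, 0],
    [-1, 1.2, -1.2, -2.0, 0],
    [-1, 1.2, -0.9, -2.0, 0],
  ],
)

```text
t: 13.07
tool_pos: [0.6558, 0.13, 0.2092]
orientation: [1.066, 1.293, -1.061]
wrist_force: [-6.2, -0.6, 14.0]
grip_width: 0.0
```

Request:
apply_moves(
  series=[
    [-1, 0, 0.12, 0, 0],
    [-1, 0, 0.24, 0, 0],
    [-1, 0, 0.36, 0, 0],
    [-1, 0, 0.45, 0, 0],
    [-1, 0, 0.54, 0, 0],
    [-1, 0, 0.6, 0, 0],
  ],
)

```text
t: 13.57
tool_pos: [0.6789, 0.1345, 0.2112]
orientation: [1.068, 1.29, -1.059]
wrist_force: [-4.2, 1.3, 11.8]
grip_width: -0.0
```

```bash
python3 la.py | grep -v fit
```

```text
13.6167 [0.6795 0.1346 0.2112] [64.9 79.1] [-2.3  1.3 10.3]
red strip 89 [ 92.5  -1.8 266.5]
13.6667 [0.6795 0.1346 0.2112] [64.9 79. ] [-1.1  0.9 10.4]
red strip 0 
scene 60 629 [[93.0, 140.0], [94.0, 174.0], [93.0, 205.0], [93.0, 236.0], [93.0, 263.0], [89.0, 278.0]]
scene 100 635 [[93.0, 140.0], [94.0, 174.0], [95.0, 206.0], [94.0, 235.0], [93.0, 262.0]]
scene -120 566 [[96.0, 140.0], [94.0, 174.0], [96.0, 207.0], [94.0, 236.0], [94.0, 264.0], [90.0, 279.0]]
scene -80 579 [[95.0, 141.0], [95.0, 174.0], [94.0, 206.0], [94.0, 235.0], [94.0, 262.0], [94.0, 278.0]]
side 60 151 [[79.0, 141.0], [77.0, 159.0], [74.0, 179.0], [78.0, 194.0], [76.0, 208.0], [78.0, 225.0]]
side 100 323 [[77.0, 141.0], [77.0, 171.0], [76.0, 202.0], [74.0, 232.0], [78.0, 258.0], [80.0, 277.0]]
side -120 192 [[78.0, 142.0], [79.0, 173.0], [81.0, 198.0], [78.0, 225.0], [80.0, 255.0], [83.0, 276.0]]
side -80 199 [[80.0, 141.0], [80.0, 172.0], [79.0, 202.0], [80.0, 228.0], [76.0, 256.0], [76.0, 275.0]]
```

```bash
python3 -c "
from h import *
P=np.load('sceneP.npy');print('brown',P[243,484],P[207,476]); print(wc([.436,.291]));plan([.436,.291],.15,-78.9)"
```

```text
brown [0.49241621 0.37194092 0.04289013] [0.37174534 0.33778609 0.04216404]
[-143.89540473  279.43042515]
t 13.6667 shift units [ 1.485 -5.224 -5.019] turn units 0.02 dist 0.296
```

Request:
apply_moves(
  series=[
    [-1, 0, -0.8, 0, 0],
    [-1, -0.3, -1.7, -0.3, 0],
    [-1, -0.3, -2.5, -0.9, 0],
    [0, -0.3, -3.2, -1.6, 0],
    [1, 0, -3.8, -2.3, 0],
    [1, 0.4, -4.4, -3.0, 0],
    [1, 0.8, -5.0, -3.7, 0],
    [1, 1.2, -5.22, -4.4, 0],
    [1, 1.4, -5.22, -5.0, 0],
    [1, 1.4, -5.22, -5.02, 0],
    [1, 1.4, -5.22, -5.02, 0],
  ],
)

```text
t: 14.58
tool_pos: [0.4338, 0.2919, 0.1509]
orientation: [1.063, 1.295, -1.06]
wrist_force: [0.2, -0.5, 0.0]
grip_width: 1.003
```

Run:
```python
from m import *
for n in("wrist","scene","side"):
    p,d=bot.read_camera(n);P=cloud(n,p,d);o=bot.get_obs()
    hsv=cv2.cvtColor(p,cv2.COLOR_RGB2HSV);H,S,V=[hsv[...,k].astype(int) for k in range(3)]
    m=(H>50)&(H<85)&(S>100)&(np.hypot(P[...,0]-.436,P[...,1]-.29)<.05)&(P[...,2]>.025)
    q=P[m]; 
    if len(q)>10:
        top=q[q[:,2]>np.percentile(q[:,2],60)-.004]; c,r=cv2.minEnclosingCircle(top[:,:2].astype(np.float32)); print(n,len(q),"circle",np.round(c,4),round(r,4),"z",np.percentile(q[:,2],[5,50,95]).round(4),"med",np.median(top,axis=0).round(4))
    if n=="wrist": ys,xs=np.nonzero(m);print(xs.min(),xs.max(),ys.min(),ys.max());cv2.imwrite("pics/j.png",p[...,::-1])
print(o["t"],o["tool_pos"],o["grip_width"],o["wrist_force"])
```

```text
wrist 1369 circle [0.4367 0.2899] 0.0216 z [0.0415 0.0428 0.044 ] med [0.4372 0.2902 0.0428]
303 345 173 214
scene 232 circle [0.4392 0.2897] 0.0222 z [0.0319 0.0433 0.0467] med [0.4401 0.2906 0.044 ]
side 384 circle [0.4352 0.2943] 0.0223 z [0.0317 0.0417 0.0436] med [0.4341 0.2953 0.042 ]
14.7333 [0.43439382 0.29037522 0.15102836] 1.00141407441137 [1.08044366 0.21561127 0.09590274]
```

View pics/j.png

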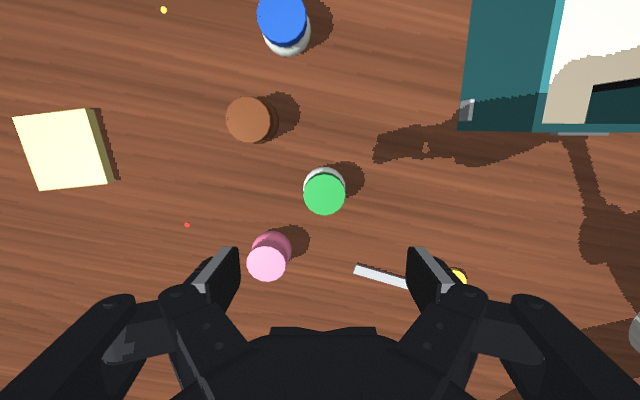

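Request:
apply_moves(
  series=[
    [1, 0.8, 0.08, 0, 0],
    [1, 1.6, 0.08, 0, 0],
    [1, 2.4, 0.08, 0, 0],
    [1, 3.0, 0.08, 0, 0],
    [1, 3.4, 0.08, 0, 0],
    [1, 3.6, 0.08, 0, 0],
    [1, 3.75, 0.08, 0, 0],
    [1, 3.85, 0.08, 0, 0],
    [1, 3.95, 0.08, 0, 0],
    [1, 3.95, 0.08, 0, 0],
  ],
)

```text
t: 15.57
tool_pos: [0.4364, 0.2914, -0.0078]
orientation: [1.064, 1.295, -1.063]
wrist_force: [-0.2, -0.4, -0.8]
grip_width: 0.999
```

Request:
apply_moves(
  series=[
    [1, 0.08, 0, 0, 0],
    [-1, 0.08, 0, 0, 0],
    [-1, 0.08, 0, 0, 0],
    [-1, 0.08, 0, 0, 0],
    [-1, 0.08, 0, 0, 0],
    [-1, 0.08, 0, 0, 0],
    [-1, 0.08, 0, 0, 0],
    [-1, 0.08, 0, 0, 0],
  ],
  newtons=40,
)

```text
t: 16.23
tool_pos: [0.4361, 0.2915, -0.0108]
orientation: [1.064, 1.295, -1.063]
wrist_force: [0.1, -0.6, 6.4]
grip_width: 0.501
```

Request:
apply_moves(
  series=[
    [-1, -0.2, 0, 0, 0],
    [-1, -0.6, 0, 0, 0],
    [-1, -1.2, 0, 0, 0],
    [-1, -1.8, 0, 0, 0],
    [-1, -2.4, 0, 0, 0],
    [-1, -3.0, 0, 0, 0],
    [-1, -3.6, 0, 0, 0],
    [-1, -3.9, 0, 0, 0],
    [-1, -3.9, 0, 0, 0],
  ],
)

```text
t: 16.98
tool_pos: [0.4377, 0.2925, 0.1479]
orientation: [1.068, 1.293, -1.058]
wrist_force: [0.7, -0.1, -0.7]
grip_width: 0.497
```

```bash
cat > pot.py <<'E'
from m import *
for n in("scene","side","wrist"):
    p,d=bot.read_camera(n);P=cloud(n,p,d);o=bot.get_obs()
    hsv=cv2.cvtColor(p,cv2.COLOR_RGB2HSV);H,S,V=[hsv[...,k].astype(int) for k in range(3)]
    m=(H>50)&(H<80)&(S>100)&(np.hypot(P[...,0]-o["tool_pos"][0],P[...,1]-o["tool_pos"][1])<.05)&(P[...,2]>.025)
    if m.sum()>10: print(n,m.sum(),np.percentile(P[m],[5,50,95],axis=0).round(3).tolist(), "chest",wc(np.median(P[m],axis=0)).round(1))
print(o["t"],o["tool_pos"].round(4),wc(o["tool_pos"]).round(1),o["grip_width"],o["wrist_force"].round(1))
E
python3 pot.py
```

```text
scene 259 [[0.423, 0.275, 0.19], [0.449, 0.293, 0.2], [0.46, 0.31, 0.204]] chest [-131.3  278.5]
side 223 [[0.414, 0.276, 0.187], [0.422, 0.293, 0.198], [0.443, 0.309, 0.2]] chest [-156.9  284.5]
wrist 6968 [[0.419, 0.274, 0.19], [0.438, 0.291, 0.197], [0.455, 0.308, 0.198]] chest [-141.8  279.4]
17.1333 [0.4349 0.291  0.1437] [-145.   279.6] 0.5001393148202298 [-0.1  0.3 -1.1]
```

Request:
apply_moves(
  series=[
    [-1, 0, 0.2, 0.3, 0],
    [-1, 0, 0.6, 0.9, 0],
    [-1, 0, 1.1, 1.6, 0],
    [-1, 0, 1.6, 2.3, 0],
    [-1, 0, 2.1, 3.0, 0],
    [-1, 0, 2.6, 3.7, 0],
    [-1, 0, 3.1, 4.3, 0],
    [-1, 0, 3.5, 4.8, 0],
    [-1, 0, 3.8, 5.2, 0],
    [-1, 0, 3.92, 5.34, 0],
    [-1, 0, 3.92, 5.34, 0],
    [-1, 0, 3.92, 5.34, 0],
  ],
)

```text
t: 18.13
tool_pos: [0.6297, 0.1129, 0.1432]
orientation: [1.063, 1.299, -1.066]
wrist_force: [-0.6, 0.4, -1.1]
grip_width: 0.498
```

```bash
python3 pot.py; python3 la.py | grep -E "scene (60|-80)|side -"
```

```text
side 128 [[0.608, 0.095, 0.183], [0.615, 0.115, 0.195], [0.635, 0.13, 0.197]] chest [-1.8 72.2]
wrist 6995 [[0.614, 0.096, 0.19], [0.633, 0.114, 0.198], [0.65, 0.131, 0.199]] chest [15.2 67.7]
18.2833 [0.6298 0.1136 0.1444] [12.1 68.1] 0.49487670216713175 [-0.5  0.5 -0.9]
scene 60 633 [[94.0, 140.0], [93.0, 173.0], [92.0, 205.0], [91.0, 235.0], [89.0, 263.0], [91.0, 278.0]]
scene -80 586 [[94.0, 140.0], [95.0, 175.0], [92.0, 206.0], [92.0, 236.0], [90.0, 263.0], [89.0, 279.0]]
side -120 0 []
side -80 0 []
```

Request:
apply_moves(
  series=[
    [-1, 0.3, 0, 0, 0],
    [-1, 0.7, 0, 0, 0],
    [-1, 1.1, 0, 0, 0],
    [-1, 1.5, 0, 0, 0],
    [-1, 1.8, 0, 0, 0],
    [-1, 1.95, 0, 0, 0],
    [-1, 2.05, 0, 0, 0],
    [-1, 2.1, 0, 0, 0],
    [-1, 2.13, 0, 0, 0],
    [-1, 2.16, 0, 0, 0],
    [-1, 2.16, 0, 0, 0],
  ],
)

```text
t: 19.3
tool_pos: [0.6316, 0.1125, 0.0588]
orientation: [1.064, 1.295, -1.063]
wrist_force: [-0.5, 0.2, -2.1]
grip_width: 0.498
```

Request:
apply_moves(
  series=[
    [-1, 0.03, 0, 0, 0],
    [-1, 0.06, 0, 0, 0],
    [-1, 0.09, 0, 0, 0],
    [-1, 0.12, 0, 0, 0],
    [-1, 0.12, 0, 0, 0],
  ],
)

```text
t: 19.72
tool_pos: [0.6319, 0.1125, 0.0572]
orientation: [1.065, 1.293, -1.062]
wrist_force: [-4.1, 0.1, 15.0]
grip_width: 0.5
```

Request:
apply_moves(
  series=[
    [-1, -0.07, 0, 0, 0],
    [0.2, -0.07, 0, 0, 0],
    [0.5, -0.07, 0, 0, 0],
    [0.5, -0.07, 0, 0, 0],
    [0.5, -0.07, 0, 0, 0],
    [0.5, -0.07, 0, 0, 0],
    [0.5, -0.3, 0, 0, 0],
    [0.5, -0.8, 0, 0, 0],
    [0.5, -1.5, 0, 0, 0],
    [0.5, -2.3, 0, 0, 0],
    [0.5, -3.1, 0, 0, 0],
    [0.5, -3.1, 0, 0, 0],
  ],
)

```text
t: 20.72
tool_pos: [0.6356, 0.1128, 0.1856]
orientation: [1.07, 1.285, -1.054]
wrist_force: [0.2, -0.5, 1.5]
grip_width: 0.753
```

Request:
apply_moves(
  series=[
    [0.5, -0.3, -0.8, 0, 0],
    [0.5, -0.3, -1.6, 0, 0],
    [0.5, -0.3, -2.4, 0, 0],
    [0.5, -0.3, -3.0, 0, 0],
    [0.5, -0.3, -3.6, 0, 0],
    [0.5, -0.3, -3.6, 0, 0],
    [0.5, -0.3, -3.6, 0, 0],
  ],
)

```text
t: 21.3
tool_pos: [0.4891, 0.0843, 0.1902]
orientation: [1.064, 1.295, -1.063]
wrist_force: [1.4, -0.3, 0.1]
grip_width: 0.75
```

```bash
python3 - <<'E'
from pd import *
o=bot.get_obs();print(o["t"],o["tool_pos"],o["wrist_force"].round(1))
ims=[]
for n in("scene","side"):
    p,c=st(n);ims.append(p);hsv=cv2.cvtColor(p,cv2.COLOR_RGB2HSV);H,S=hsv[...,0].astype(int),hsv[...,1].astype(int)
    m=(H>50)&(H<80)&(S>100)&(np.abs(c[...,0]-16)<60)&(np.abs(c[...,1]-58)<75)&(c[...,2]>60)
    if m.sum(): print(n,m.sum(),np.percentile(c[m],[5,50,95],axis=0).round(1).tolist())
im=np.hstack([cv2.resize(ims[0][140:300,150:510],(480,213)),cv2.resize(ims[1][100:300,200:440],(320,267))[:213]])
im=np.vstack([cv2.resize(ims[0][130:300,150:510],(760,359)),cv2.resize(ims[1][110:250,190:490],(760,355))[:241]])
cv2.imwrite("pics/k.png",im[...,::-1])
E
python3 pl.py; python3 la.py | grep -E "scene|side 1"
```

```text
21.3 [0.48912973 0.08431989 0.19015432] [ 1.4 -0.3  0.1]
21.35 [0.4904 0.0844 0.1901] [-130.3   66.2] [ 0.3 -0.5 -0.8]
red strip 109 [ 89.2  -2.9 267.2]
lid top fit angle -0.386 z front 433.3 210
21.4 [0.491  0.0844 0.19  ] [-129.7   66.1] [ 0.4  0.1 -0.4]
red strip 0 
lid top fit angle -0.041 z front 208.1 1114
side 211 [[-6.1, 54.2, 98.2], [9.2, 77.6, 108.5], [27.9, 89.9, 110.4]]
21.45 [0.49121414 0.08448613 0.18974345] [-129.47263513   66.1499433 ] [-0.15829091 -0.0588944   0.04711189]
front-ish teal x [-80.8 -80.2 -79.7 -79.1 -77.6] 744
0.0187
scene 60 635 [[94.0, 140.0], [95.0, 175.0], [92.0, 207.0], [90.0, 236.0], [90.0, 263.0]]
scene 100 647 [[94.0, 140.0], [92.0, 174.0], [91.0, 206.0], [89.0, 236.0], [90.0, 262.0], [90.0, 279.0]]
scene -120 577 [[96.0, 140.0], [94.0, 174.0], [92.0, 206.0], [91.0, 236.0], [91.0, 263.0], [88.0, 279.0]]
scene -80 590 [[94.0, 140.0], [94.0, 174.0], [92.0, 205.0], [88.0, 235.0], [92.0, 262.0]]
side 100 308 [[78.0, 140.0], [76.0, 172.0], [75.0, 203.0], [74.0, 230.0], [73.0, 258.0], [84.0, 276.0]]
```

View pics/k.png

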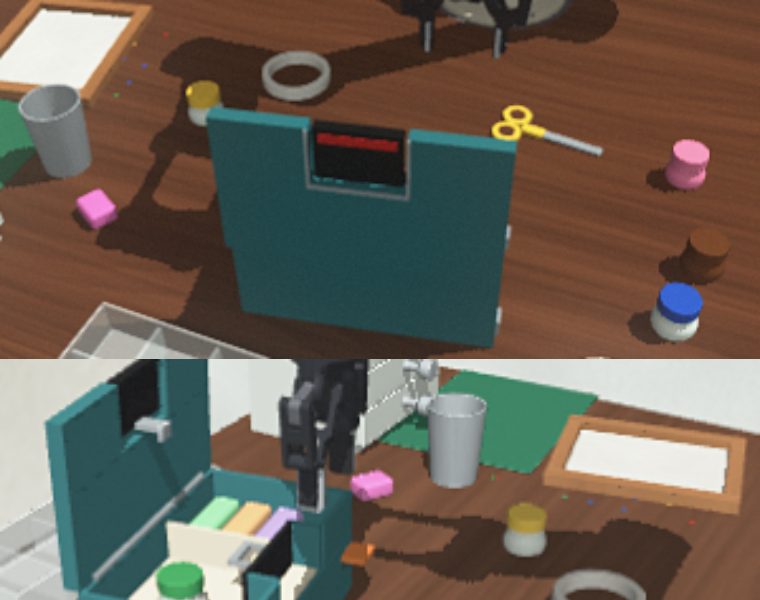

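The last picture (11 viewed) shows the lid upright and the green cap in the bay, at about (180,580) in the crop. The drawer is flush, the bystanders haven't moved, and the gripper is clear.

```bash
python3 -c "
from h import *
print(bot.finish_job()); o=bot.get_obs(); print(o['t'],o['wrist_force'].round(1))"
```

```text
the job is handed in; nothing more can be done
None
the job is handed in; nothing more can be done
```

The green-capped pot is standing in the left-hand bay with the drawer home and the lid up. I handed the job in at about 21.5 s of the 61 s allowed; no verdict was reported.

**What I did**
- **Drawer:** I pressed the lever with the shut fingers and pushed on the front plate. It stopped about 6 mm short because the gripper body met the lid, so I pushed the last part on the tab's front edge.
- **Lid:** The moves cannot tilt the tool, so I could not hook under the paddle. I pressed the shut fingers against its lip at about 20 N and dragged it up by friction. The same contact carried the lid to about 1.28 rad, where the finger slipped over its edge. A second push stood it upright, at about 1.55 rad.
- **Pot:** I gripped the pot, lowered it until it met the bay floor (15 N on the wrist), let go and backed away.

**Last checks**
- **Drawer:** the front is flush with the chest, within about 1 mm.
- **Lid:** it is upright in both cameras.
- **Pot:** the cap is at about chest (9 to 15, 68 to 78) mm. Its top is at about 110 mm against the expected 112, so it is on the floor. Its upright stance was judged only from the picture and the cap height.
- **Bystanders:** they looked unmoved in the pictures, but I did not measure them again. The bead dish was not in the last crops.

**What disagreed**
- **Finger tips:** they touched things about 20 mm higher than the stated TCP, so I found contact by force instead.
- **Paddle:** I estimated its angle at about 0.36 rad from the red strip's height; it was not read directly, but the latch did release.

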